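# Show the helper which pellet to soak, from which jug, and which pot it goes in

### The arm

A 6-joint arm with a two-finger parallel gripper is mounted at the origin on the work surface. World frame = base frame: x ahead of the robot, y to its left, z up, the work surface at z = 0. Lengths are in m, angles in rad, forces in N, time in s.
With the tool pointing down it reaches from about 0.225 to 0.725 m from the base axis. Payload 3.1 kg.
Tool frame: the origin (TCP) lies at the very end of the fingers, on their centre line; the grasp point (between the pads) lies 19 mm behind it; z points along the fingers, y is the line along which they close (so a half turn about z gives the same grasp; the last joint's range is limited). The gripper opens to 85 mm and grips with 20 to 120 N. Pads are 22 mm wide; open, the fingers measure 114 mm over their backs; the gripper's body (76 mm by 85 mm) begins 54 mm behind the grasp point. The pads swing forward as they close: fully open they stand 13 mm farther back than shut.
Start: joints at [1.075, 0.048, 0.099, 1.622, 0, 1.443], TCP at [0.189, 0.49, 0.207] pointing down, gripper open.
Joint ranges: [-2.91, 2.91], [-0.99, 1.94], [-1.21, 1.42], [-2.12, 2.29], [-1.49, 1.47], [-3.14, 3.14]. Speed limits (rad/s): [2.79, 2.79, 3.14, 3.14, 3.14, 3.14].

### API

Orientations are given as a unit quaternion [w, x, y, z].
In Python, from plant import robot gives the robot as it stands. The module is installed in compiled form; this text tells all that it offers. Calls block until the motion is done:
- robot.move_to(position, orientation): joint-space move of the TCP to a pose.
- robot.servo_line(position, feed=0.15, rotation=None, threshold=None): straight line of the TCP; rotation=None keeps the orientation; feed is the mean speed in m/s. With threshold (N) it stops when the force on the tool has changed by that much, and returns True; else False.
- robot.movej(angles): joint-space move.
- robot.grip(opening, grip_force=None): finger opening in m; grip_force is the grip in N (None keeps the last); returns when the fingers have stopped.
- robot.wait(seconds).
- robot.inverse_kinematics(position, orientation): joint angles nearest the present ones, or None.
- robot.read_camera(name): name is "scene" or "top"; returns the picture (384x512x3 uint8, red, green, blue); there is no depth.
- robot.camera_model(name): a dict with "fx", "fy", "cx", "cy" (pixels), "dist_coeffs" ([k1, k2, p1, p2, k3] as OpenCV has them; the pictures are not rectified), "R" (3x3) and "t" (3): a world point X has camera coordinates R X + t. Camera axes: x right, y down, z forward; pixel columns grow to the right and rows downward; lengths in m; the calibration is good to about 2 mm. A picture is of the moment at which its call begins. camera_model takes no time and is no camera call.
A pose or a line that the arm cannot do raises robot.PlanningError and nothing moves.
- robot.job_done(): hands the job in; it is judged then, once.
Readings, each from a call of its own:
- robot.current_time_s(): time.
- robot.current_q(): joint angles.
- robot.current_dq(): joint speeds.
- robot.current_joint_efforts(): joint torques, N m.
- robot.current_ee_pos(): TCP position.
- robot.current_ee_rot(): TCP orientation.
- robot.current_ft_force(): force on the tool from outside, world axes, zero at the start.
- robot.current_ft_torque(): the same for the moment, N m.
- robot.current_finger_gap(): finger opening in m.
- robot.current_grasp_force(): force on a finger pad.
Only numpy, scipy, OpenCV 4.12 (cv2) and the standard library are available. Lean on these libraries where they do the work, as an engineer would, in place of code of your own. Each camera call takes 0.05 s, during which the arm holds its last target. There are 200 camera calls.

### The job

Show the new helper how to finish this batch: point at the one compost pellet in the black tray that has stayed flat, then at the white jug it must be soaked from, then at the one empty pot in the fibre strip that it will go into. Point with closed fingers from above, the fingertips two or three centimetres over the middle of each thing (over the top of the pellet, the mouth of the jug, the rim of the pot), and stay there about two seconds each time. Touch and move nothing, cross well above the neighbouring pellets, pots and the white tub so that you never point at one of them, and finish still pointing at the empty pot.

Things in the scene. Friction and masses are not known exactly. Their poses are not given: they have to be found in the camera images.
- flat_pellet_top (a point): centre of the top face of the flat pellet: a brown compressed-coir disc 39 mm across and 10 mm thick, lying loose on the tray's floor (top 14 mm above the table) among seven swollen pellets of the same brown, 39 mm across and 36 mm tall (tops 40 mm above the table). Pellet centres stand at least 58 mm apart. z up
- tray: black plastic tray, 270 mm (its x) by 250 mm (its y), walls 38 mm high, floor 4 mm thick, a lip reaching 10 mm out all round; origin at the centre of its underside on the table, z up. It stands on the left or the right of the robot
- jug_mouth (a point): centre of the mouth of the white plastic jug, level with its rim, 108 mm above the table, z up. The jug is round, 72 mm across at the foot and 90 mm at the rim, open at the top, with a spout at the rim (on its -x side, reaching 68 mm from the axis) and a loop handle (on its +x side, reaching 82 mm from the axis), loose, about 0.16 kg
- tub: plain white plastic tub, not the jug: round, 90 mm across at the rim and 96 mm high, no spout and no handle, loose; origin at the centre of its underside, z up
- strip: strip of eight square fibre pots, two (along its x) by four (along its y) at 60 mm pitch, 124 by 244 mm over all, 50 mm high; seven pots hold a swollen pellet whose top stands 46 mm above the table, one is empty; origin on the table under the strip's centre, z up. It stands on the side of the robot away from the tray.
- empty_pot_mouth (a point): centre of the mouth of the empty pot, level with its rim, 50 mm above the table, z up. The pot is 58 mm square outside at the rim, 44 mm at the foot, with a floor 3 mm thick, fixed in the strip
- carton: seed carton standing beside the strip, 30 by 78 mm and 112 mm high, loose; origin at the centre of its underside. A flat packet 14 mm thick and a dibber 24 mm thick lie near it. Nothing else above 120 mm stands within 0.75 m of the robot and 0.45 m left or right; beyond that nothing on the table is above 230 mm

How it is judged:
On the way, in this order (a step that is already met when the one before it is completed fails the run):
1. points at the flat pellet for at least 1.5 s (horizontal distance between the grasp point and flat_pellet_top below 0.028 m and z of the grasp point in the frame of flat_pellet_top between 0.022 and 0.07 m), for 1.5 s.
2. then points at the mouth of the jug for at least 1.5 s (horizontal distance between the grasp point and jug_mouth below 0.035 m and z of the grasp point in the frame of jug_mouth between 0.022 and 0.07 m), for 1.5 s.
3. then points at the empty pot for at least 1.5 s (horizontal distance between the grasp point and empty_pot_mouth below 0.026 m and z of the grasp point in the frame of empty_pot_mouth between 0.022 and 0.07 m), for 1.5 s.
At the end, for the whole second after the job is handed in: The gripper still points at the empty pot: the grasp point between the finger pads is within 26 mm, horizontally, of the middle of the pot's mouth and 22 to 70 mm above its rim (fingertips roughly 5 to 50 mm above). Flat pellet, jug and tub have moved less than 5 mm (all of step 3 and distance of each of flat_pellet_top, jug_mouth, tub from where it was at the start of the episode below 0.005 m); the robot touches nothing.
It fails at once if the robot touches something (over 0.5 N) (contact force between any of the fingers, the arm and anything else above 0.5 N).
It fails at once if the flat pellet, the jug or the tub is lifted or moved by more than 5 mm (distance of any of flat_pellet_top, jug_mouth, tub from where it was at the start of the episode above 0.005 m).
It fails at once if the gripper points low over the tray at another place than the flat pellet (grasp point less than 85 mm above the table and over 40 mm aside) (x of the grasp point in the frame of tray between -0.11 and 0.11 m and y of the grasp point in the frame of tray between -0.1 and 0.1 m and z of the grasp point in the frame of tray below 0.085 m and horizontal distance between the grasp point and flat_pellet_top above 0.04 m).
It fails at once if the gripper points low over a pot other than the empty one (grasp point less than 95 mm above the table and over 40 mm aside) (x of the grasp point in the frame of strip between -0.06 and 0.06 m and y of the grasp point in the frame of strip between -0.12 and 0.12 m and z of the grasp point in the frame of strip below 0.095 m and horizontal distance between the grasp point and empty_pot_mouth above 0.04 m).
It fails at once if the gripper points at the tub in place of the jug (grasp point within 40 mm of its axis and less than 145 mm above the table) (horizontal distance between the grasp point and tub below 0.04 m and height (world z) of the grasp point below 0.145 m).
It also fails if it takes over 54 s, if anything falls off the work surface, if the arm or the gripper's body presses on something with over 40 N, if the wrist force passes 120 N, or if a joint passes its speed limit or range.

## Working session

There is one attempt and no reset: what is moved stays moved. The work goes in short steps, each a Python script; the robot and the scene stay as the last script left them, time stands still between calls to the robot, and variables do not carry over. Pictures are saved under pics/ and viewed, at most 10 in all, crops included, and the job is handed in when it is done.

```bash
mkdir -p pics; python3 - <<'E'
from plant import robot
import cv2,numpy as np
for n in("scene","top"):
    cv2.imwrite(f"pics/{n}0.png",cv2.resize(robot.read_camera(n)[:,:,::-1],(800,600),interpolation=cv2.INTER_CUBIC))
    m=robot.camera_model(n);print(n,{k:np.round(v,4).tolist() for k,v in m.items()}, (-np.array(m["R"]).T@m["t"]).round(3))
print(robot.current_ee_rot(),robot.current_time_s())
E
```

```text
scene {'fx': 346.3837, 'fy': 346.3837, 'cx': 260.0919, 'cy': 189.5973, 'dist_coeffs': [0.0132, 0.0, 0.0, 0.0, 0.0], 'R': [[0.8244, 0.5658, 0.0142], [0.4188, -0.5931, -0.6876], [-0.3806, 0.5728, -0.726]], 't': [-0.5051, -0.1791, 1.2687]} [ 0.974 -0.547  0.805]
top {'fx': 476.2415, 'fy': 476.2415, 'cx': 258.0684, 'cy': 191.1086, 'dist_coeffs': [0.0101, 0.0, 0.0, 0.0, 0.0], 'R': [[0.0084, -1.0, -0.0021], [-0.9984, -0.0082, -0.0551], [0.0551, 0.0025, -0.9985]], 't': [0.0059, 0.5843, 1.2502]} [0.515 0.008 1.281]
[-3.29491764e-04  1.82850230e-01  9.83140178e-01 -1.03668656e-03] 0.1
```

View pics/top0.png

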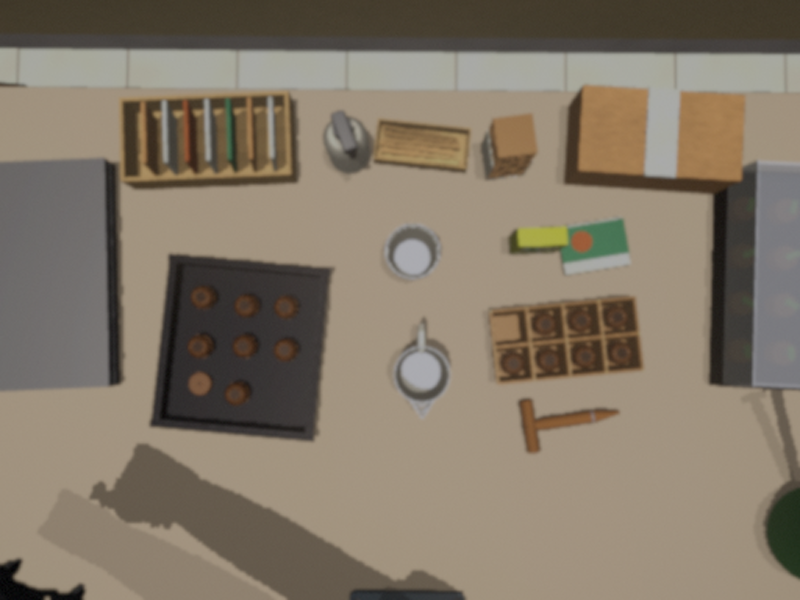

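View pics/scene0.png

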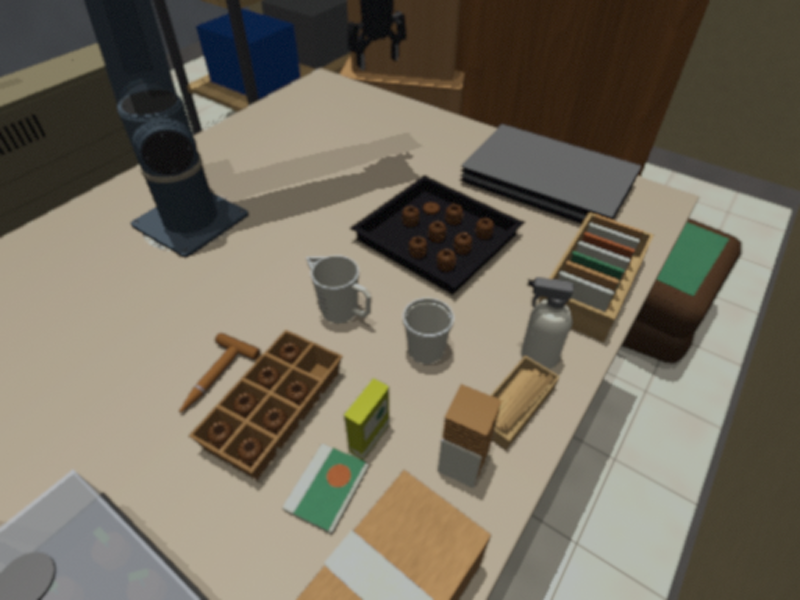

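The top picture (800x600 scale) shows the flat pellet at (200,384). The jug, with spout and handle, has its rim centre near (422,373), and the tub is at (413,250). The empty pot is at the strip's far-left corner (508,327). The scene view agrees: flat pellet (431,208), jug (337,272), empty pot (322,362). Next I'll back-project these and overlay the models as a check.

```bash
cat >h.py <<'E'
import cv2,numpy as np
from plant import robot
def KD(m): return np.array([[m["fx"],0,m["cx"]],[0,m["fy"],m["cy"]],[0,0,1.]]),np.array(m["dist_coeffs"],float)
def back(n,uv,z):
    m=robot.camera_model(n);K,D=KD(m);R=np.array(m["R"]);c=-R.T@m["t"]
    p=cv2.undistortPoints(np.array([[uv]],float),K,D)[0,0]
    d=R.T@[p[0],p[1],1];return c+d*(z-c[2])/d[2]
def proj(n,X):
    m=robot.camera_model(n);K,D=KD(m)
    return cv2.projectPoints(np.array(X,float).reshape(-1,1,3),cv2.Rodrigues(np.array(m["R"]))[0],np.array(m["t"],float),K,D)[0][:,0]
E
python3 - <<'E'
from h import *
s=1.5625; b=lambda u,v,z,n="top":back(n,((u+.5)/s-.5,(v+.5)/s-.5),z)
pel=b(200,384,.014);jug=b(422.5,373,.108);tub=b(413,252,.096)
cs=[b(u,v,.05) for u,v in[(489,308),(635,297),(642,370),(497,382)]]
c=np.mean(cs,0);ey=(cs[0]-cs[1]+cs[3]-cs[2]);ey/=np.linalg.norm(ey);ex=np.array([-ey[1],ey[0],0]);ex*=np.sign(ex[0])
print([np.linalg.norm(cs[i]-cs[(i+1)%4]).round(3) for i in range(4)])
pot=c+.03*ex+.09*ey
for k,v in dict(pel=pel,jug=jug,tub=tub,strip=c,pot=pot,ey=ey).items():print(k,v.round(4))
print("scene",b(431,208,.014,"scene"),b(337,272,.108,"scene"),b(428,314,.096,"scene"))
t=np.linspace(0,2*np.pi,60);cir=lambda p,r:p+r*np.c_[np.cos(t),np.sin(t),0*t]
sq=lambda p,a,d:np.array([p+i*a*ex+j*d*ey for i,j in((1,1),(1,-1),(-1,-1),(-1,1),(1,1))])
f=3
out=[]
for n,boxes in(("top",[(85,150,130),(245,140,130),(305,180,130)]),("scene",[(225,105,130),(190,145,130),(120,200,130)])):
    im=robot.read_camera(n)[:,:,::-1];row=[]
    big=cv2.resize(im,None,fx=f,fy=f,interpolation=cv2.INTER_CUBIC)
    for P in(cir(pel,.0195),cir(jug,.045),cir(tub,.045),sq(pot,.029,.029),sq(c,.062,.122)):
        q=(proj(n,P)+.5)*f-.5;cv2.polylines(big,[np.round(q).astype(int)],False,(0,255,0),1)
    for x,y,w in boxes:row.append(cv2.resize(big[y*f:(y+w)*f,x*f:(x+w)*f],(266,298)))
    out.append(np.hstack(row))
cv2.imwrite("pics/chk.png",np.vstack(out))
E
```

```text
[np.float64(0.242), np.float64(0.121), np.float64(0.239), np.float64(0.122)]
pel [0.4372 0.3542 0.014 ]
jug [ 0.463  -0.0202  0.108 ]
tub [ 0.6551 -0.0039  0.096 ]
strip [ 0.5181 -0.2574  0.05  ]
pot [ 0.5401 -0.1651  0.05  ]
ey [-0.0873  0.9962  0.    ]
scene [0.44247466 0.35004439 0.014     ] [ 0.46830367 -0.02004787  0.108     ] [ 0.65693871 -0.00097543  0.096     ]
```

View pics/chk.png

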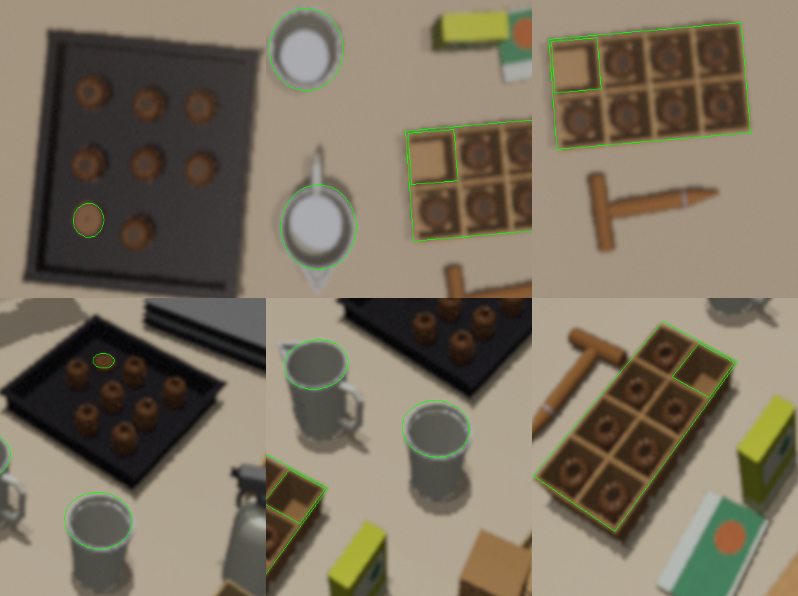

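The overlays fit in both views. Next I close the fingers, go over the pellet at height and point.

```bash
python3 - <<'E'
from h import *
p=np.array([.4385,.353]);Z=.207
robot.grip(0.0)
r=robot.current_ee_rot()
for t in([.4385,.353,.04],[.464,-.02,.136],[.5405,-.165,.078]):print(robot.inverse_kinematics(t,r))
robot.servo_line([*p,Z]);robot.servo_line([*p,.042],feed=.08)
robot.wait(2.2)
print(robot.current_ee_pos(),robot.current_ft_force(),robot.current_finger_gap(),robot.current_time_s())
a=robot.read_camera("top")[150:300,60:210];b=robot.read_camera("scene")[80:230,200:350]
cv2.imwrite("pics/p1.png",cv2.resize(np.hstack([a,b])[:,:,::-1],(800,400),interpolation=cv2.INTER_CUBIC))
E
```

```text
[ 5.58635957e-01  1.74506420e-01 -9.70759994e-02  1.29915124e+00
  5.41715817e-05  9.26451509e-01]
[-1.87687725e-01 -1.14596528e-01 -2.00571957e-01  1.48481167e+00
  8.23207637e-05  1.80127827e-01]
[-4.14996369e-01  1.61761395e-01 -3.47697049e-02  1.37427478e+00
  8.22834941e-05 -4.71808185e-02]
[0.43849035 0.35299289 0.04199119] [-1.10650104 -0.32240526 -0.59102431] -0.00018136334697488557 7.425
```

View pics/p1.png

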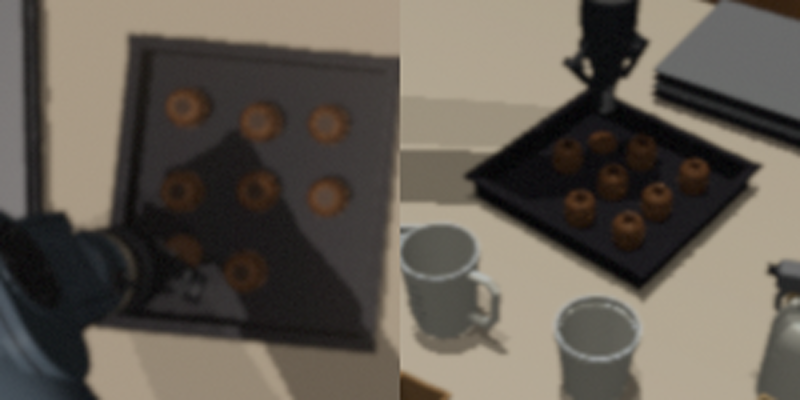

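```bash
python3 - <<'E'
from h import *
x,y=.4385,.353
for n,o in(("top",(60,150,0)),("scene",(200,80,400))):
    print(n,[((proj(n,[x,y,z])[0]-o[:2])*2.667+[o[2],0]).round() for z in(.014,.042,.061,.115)])
print(robot.current_ft_force())
E
```

```text
top [array([182., 254.]), array([174., 255.]), array([169., 256.]), array([152., 260.])]
scene [array([601., 139.]), array([601., 123.]), array([602., 111.]), array([604.,  77.])]
[-0.00277799 -0.23560002 -0.05126613]
```

```bash
python3 - <<'E'
from h import *
o=[]
for n,(x0,y0) in(("top",(90,205)),("scene",(240,75))):
    im=cv2.resize(robot.read_camera(n)[y0:y0+70,x0:x0+70,::-1],(400,400),interpolation=cv2.INTER_CUBIC)
    im=cv2.convertScaleAbs(im,alpha=2,beta=10)
    for z,c in((.014,(0,255,0)),(.042,(0,0,255)),(.115,(255,255,0))):
        q=(proj(n,[.4385,.353,z])[0]-[x0,y0]+.5)*400/70;cv2.drawMarker(im,tuple(q.astype(int).tolist()),c,cv2.MARKER_CROSS,14,1)
    o.append(im)
cv2.imwrite("pics/p2.png",np.hstack(o))
print(robot.current_ee_pos(),robot.current_q(),robot.current_ee_rot())
E
```

```text
[0.43849344 0.35298919 0.04198732] [ 5.58664392e-01  1.73441769e-01 -9.42445457e-02  1.30313623e+00
 -9.41489712e-06  9.26473701e-01] [-6.47400966e-06  1.82869769e-01  9.83137146e-01 -1.23315399e-05]
```

View pics/p2.png

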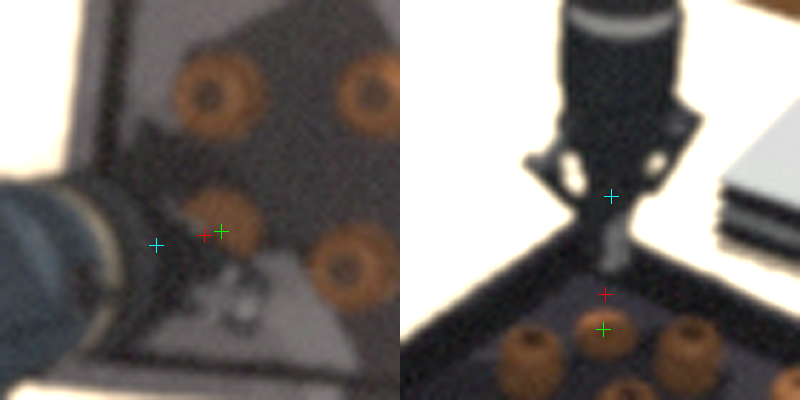

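The top picture shows a knuckle at (245,300), with the tip hidden under the gripper body. In the scene picture the grey fingertip ends near (612,268), about 5 camera pixels above where I expected it. That could be a dark pad against the dark tray or a real offset. I'll raise the arm and check against the light table.

```bash
python3 - <<'E'
from h import *
robot.servo_line([.4385,.353,.207]);robot.wait(.3)
P=robot.current_ee_pos();print(P,robot.current_time_s())
print("start tcp in scene0",(proj("scene",[.189,.49,.207])[0]+.5)*1.5625)
o=[]
for n in("top","scene"):
    q0=proj(n,P)[0];x0,y0=np.maximum(q0.astype(int)-35,0)
    im=cv2.resize(robot.read_camera(n)[y0:y0+70,x0:x0+70,::-1],(400,400),interpolation=cv2.INTER_CUBIC)
    im=cv2.convertScaleAbs(im,alpha=1.6,beta=30)
    for dz,c in((0,(0,0,255)),(.019,(0,255,0)),(.073,(255,255,0))):
        q=(proj(n,P+[0,0,dz])[0]-[x0,y0]+.5)*400/70;cv2.drawMarker(im,tuple(q.astype(int).tolist()),c,cv2.MARKER_CROSS,14,1)
    o.append(im)
cv2.imwrite("pics/p3.png",np.hstack(o))
E
```

```text
[0.43816991 0.35283055 0.20630007] 9.175
start tcp in scene0 [378.9447598   79.23094402]
```

View pics/p3.png

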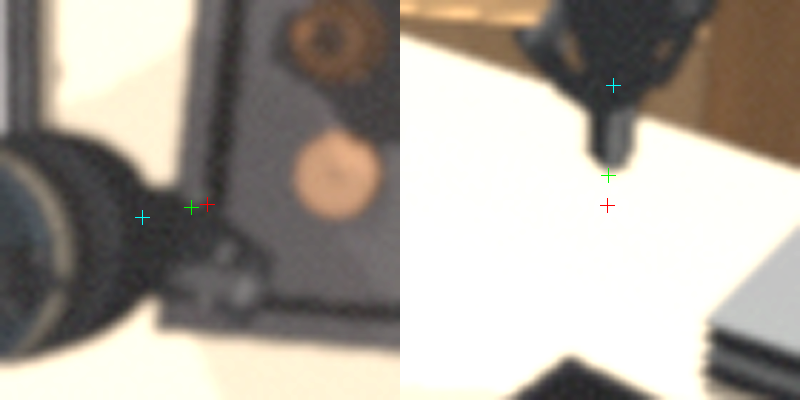

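The tip sits on the expected axis in the scene view, but it ends about 6 px (roughly 24 mm) above the reported TCP. I'll triangulate gripper features from both views to tell a height offset from a horizontal one.

```bash
python3 - <<'E'
from h import *
P=robot.current_ee_pos();o=[]
for n,d in(("top",(50,30)),("scene",(30,48))):
    q0=proj(n,P)[0];x0,y0=np.maximum(q0.astype(int)-d,0);print(n,x0,y0,q0)
    im=cv2.resize(robot.read_camera(n)[y0:y0+80,x0:x0+60,::-1] if 0 else robot.read_camera(n)[y0:y0+66,x0:x0+66,::-1],(400,400),interpolation=cv2.INTER_CUBIC)
    im=cv2.convertScaleAbs(im,alpha=2.5,beta=20)
    o.append(im)
im=cv2.imread("pics/scene0.png")[0:100,310:460]
o=np.hstack(o);o=np.vstack([o,np.zeros((200,800,3),np.uint8)]);o[400:,:300]=cv2.convertScaleAbs(cv2.resize(im,(300,200)),alpha=2)
t=cv2.imread("pics/top0.png")[540:600,0:120];o[400:,350:750]=cv2.convertScaleAbs(cv2.resize(t,(400,200)),alpha=2)
print("top start",(proj("top",[.189,.49,.207])[0]+.5)*1.5625)
cv2.imwrite("pics/p4.png",o)
E
```

```text
top 54 220 [104.74388316 250.15110179]
scene 247 37 [277.80472813  85.3290029 ]
top start [ 62.32093077 568.39815887]
```

View pics/p4.png

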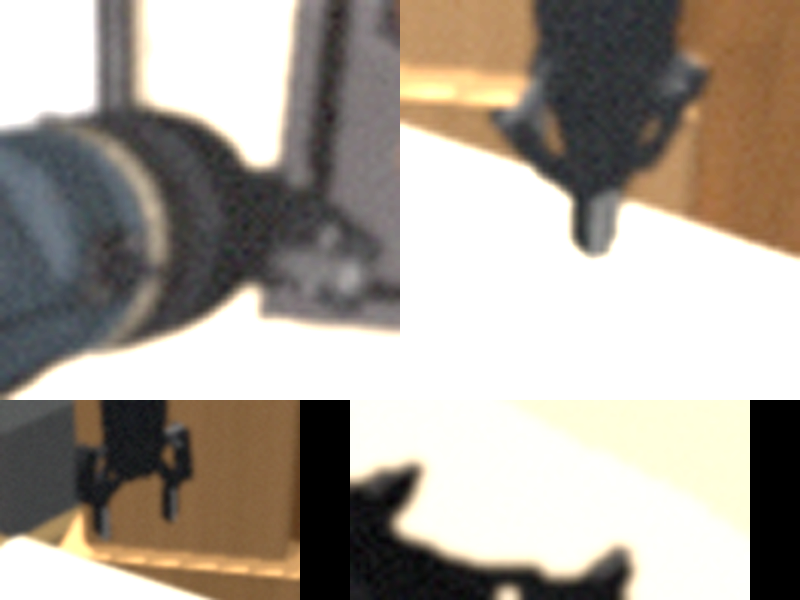

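```bash
python3 - <<'E'
from h import *
from scipy.optimize import least_squares
P=robot.current_ee_pos();print(P)
ty=np.array([.36,.933,0]);tx=np.array([.933,-.36,0])
for u in((114.5,262.7),(112,263),(114.5,260)):
    f=lambda X:np.r_[proj("top",X)[0]-u,proj("scene",X)[0]-(262.2,55.0)]
    s=least_squares(f,P+[0,0,.08]);L=s.x;R=back("scene",(296.8,47.7),L[2])
    M=(L+R)/2-P;print(L.round(3),R.round(3),"res",s.fun.round(1),"mid-tcp",M.round(3),"span",np.linalg.norm(L-R).round(3),"off tx,ty",(M@tx).round(3),(M@ty).round(3))
tip=(247+197/6.06-.5,37+252/6.06-.5);print("tip scene",tip)
for dz in(0,.01,.02,.025,.03):print(dz,back("scene",tip,P[2]+dz)-P)
# start tips in scene0: left,right
for z in(.207,.22,.235,.245):
    a,b=[back("scene",((u+.5)/1.5625-.5,(v+.5)/1.5625-.5),z) for u,v in((361.5,67),(395,60))]
    print("start",z,((a+b)/2-[.189,.49,z]).round(3),np.linalg.norm(a-b).round(3))
E
```

```text
[0.4384646  0.35296337 0.20690944]
[0.421 0.292 0.329] [0.476 0.392 0.329] res [ 0.7  1.   1.8 -0.1] mid-tcp [ 0.01  -0.011  0.122] span 0.114 off tx,ty 0.013 -0.007
[0.419 0.297 0.327] [0.473 0.396 0.327] res [ 0.9  1.3  2.3 -0.2] mid-tcp [ 0.008 -0.006  0.12 ] span 0.113 off tx,ty 0.009 -0.003
[0.425 0.291 0.331] [0.478 0.388 0.331] res [ 1.1  1.5  2.8 -0.2] mid-tcp [ 0.013 -0.014  0.124] span 0.11 off tx,ty 0.017 -0.008
tip scene (279.00825082508254, 78.08415841584159)
0 [-2.21486731e-02  4.22329270e-02  5.55111512e-17]
0.01 [-0.01281986  0.02647605  0.01      ]
0.02 [-0.00349104  0.01071918  0.02      ]
0.025 [0.00117336 0.00284074 0.025     ]
0.03 [ 0.00583777 -0.00503769  0.03      ]
start 0.207 [-0.051  0.069 -0.   ] 0.095
start 0.22 [-0.033  0.045 -0.   ] 0.093
start 0.235 [-0.012  0.018  0.   ] 0.09
start 0.245 [ 0.002 -0.001  0.   ] 0.089
```

Both the open and closed pictures fit a vertical offset: the visible fingertips sit about 25 mm above the reported TCP, and the horizontal error is small. A TCP 12 mm above each target puts the grasp point in the window on either reading (31 or 56 mm) without contact. I'll repeat the pellet that way, then do the jug and the pot.

```bash
python3 - <<'E'
from h import *
Z=.207;o=[]
for p,z in(((.4385,.353),.026),((.464,-.02),.120),((.5405,-.165),.062)):
    robot.servo_line([*p,Z]);robot.servo_line([*p,z],feed=.08);robot.wait(2.3)
    P=robot.current_ee_pos();print(P.round(4),np.round(robot.current_ft_force(),2),robot.current_time_s())
    for n in("top","scene"):
        x0,y0=np.clip(proj(n,P)[0].astype(int)-50,0,[412,284])
        o.append(cv2.resize(robot.read_camera(n)[y0:y0+100,x0:x0+100,::-1],(266,266),interpolation=cv2.INTER_CUBIC))
    if z<.1 and p[1]>0 or z>.1: robot.servo_line([*p,Z])
cv2.imwrite("pics/p5.png",cv2.convertScaleAbs(np.vstack([np.hstack(o[0::2]),np.hstack(o[1::2])]),alpha=1.6))
E
```

```text
[0.4385 0.353  0.026 ] [0.06 0.34 0.54] 14.3333
[ 0.464 -0.02   0.12 ] [ 0.19 -0.26  0.01] 21.9667
[ 0.5405 -0.165   0.062 ] [-0.36 -0.21 -0.42] 28.3
```

View pics/p5.png

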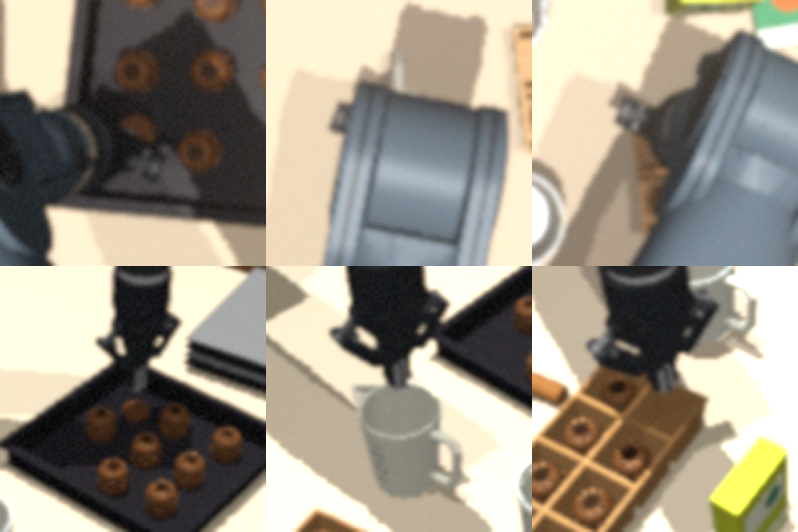

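In the scene row the fingertip is centred over each target: (138,385) over the pellet, (397,382) over the jug mouth and (665,388) over the empty pot. Nothing has moved. The knuckle at (625,108) in the top view of the pot also matches zero horizontal offset. I'm handing in.

```bash
python3 -c "
from plant import robot
print(robot.job_done(),robot.current_ee_pos(),robot.current_time_s())"
```

```text
the job is handed in; nothing more can be done
the job is handed in; nothing more can be done
```

The arm pointed at the flat pellet, the jug mouth and the empty pot in turn, about 2.3 s each, and the job was handed in still over the pot with nothing seen touched or moved; no verdict came back, and because the cameras show the fingertips about 25 mm higher than the arm reports, I chose heights meant to pass on either reading.

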